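# Empty the vial chute and hold its spring flap open

## Robot

A 6-joint arm with a two-finger parallel gripper is mounted at the origin on a cart in front of the work surface, level with it; the furniture and walls round the work are solid. World frame = base frame: x ahead of the robot, y to its left, z up, the work surface at z = 0. Lengths are in m, angles in rad, forces in N, time in s.
With the tool pointing down it reaches from about 0.35 to 0.975 m from the base axis. Payload 4.9 kg.
Tool frame: the origin (TCP) lies at the very end of the fingers, on their centre line; the grasp point (between the pads) lies 19 mm behind it; z points along the fingers, y is the direction in which the jaws open and shut (so a half turn about z gives the same grasp; the last joint's range is limited). The gripper opens to 85 mm and grips with 20 to 120 N. Pads are 22 mm wide; open, the fingers measure 114 mm over their backs; the gripper's body (76 mm by 85 mm) begins 54 mm behind the grasp point. The pads swing forward as they close: fully open they stand 13 mm farther back than shut.
Start: joints at [-1.352, 0.053, 1.613, -0, 1.476, -0.119], TCP at [0.207, -0.59, 0.231] pointing down, gripper open.
Joint ranges: [-3.01, 3.01], [-1.01, 2.22], [0.06, 2.58], [-1.02, 4.17], [0.09, 2.62], [-3.14, 3.14]. Speed limits (rad/s): [2.57, 2.57, 3.14, 3.14, 3.14, 3.14].

## Interface

Orientations are given as a rotation vector (axis times angle).
In Python, from station import ctrl gives the robot as it stands.
- The arm moves only by the tool apply_moves, never from a script. Its argument "deltas" is a list of rows, each a list of 5 numbers: the shift along the tool's x, y, z in m, then the turn about the tool's z in rad, then the gripper's target within -1 to 1 (fully open at 1, half-way at 0, shut at -1). A call has exactly 8 rows; each row shifts and turns the pose as measured when the row begins, along the tool's axes as they then stand; what a row does not reach is not made up. A row lasts 1/8 s, in which the tool goes at most 62.5 mm and 10.7 degrees, less where a joint would pass 70% of its speed; a pose out of reach is approached as far as the arm can. A call with a gripper value outside its range is refused whole. The fingers move at their own pace and stop on an object; "grip_force" is the grip in N (left out, the last holds). Time passes only in rows, so rows that do not move let the fingers close, or fill a call up. It gives the time, the measured TCP pose, the force and the opening at its end, in the units of the state.
- ctrl.get_obs(): the state, without advancing time (a new reading comes with each control period).
- ctrl.get_image(name): name is "scene" or "side" or "wrist"; returns a dict with "img" (400x640x3 uint8, red, green, blue), "range_z" (400x640 float32, m along the optical axis (not along the pixel's ray), 0 where there is no reading), "mtx" (3x3 intrinsics, pixels), "eye" and "attitude" of the camera in the world; the wrist camera has in their place "mount" (4x4, takes a point from camera to tool coordinates, whose origin is the TCP and whose axes are the flange's). Camera axes: x right, y down, z forward; pixel columns grow to the right and rows downward; lengths in m; the calibration is good to about 2 mm. A picture is of the moment at which its call begins: read the wrist's pose just before it.
- ctrl.finish_job(): hands the job in, once; it reports no verdict.
Trained networks look in a picture, given as the dict that the camera call returned (one of the last four; its "shot" number tells which), for a name from the list of things; names that differ only in an ending like _2 or _b are one class to them, and where a whole thing is asked for, a point or a joint stands for the part that bears it (a point fixed in the world has none). Each returns a list of dicts, best first, with "confidence" (0 to 1); they miss things now and then, are a little off and sometimes report something else, mostly with a low value. They report only what shows in the picture. A call takes as long as a camera call.
- ctrl.search_frame(picture, target): "extent" ([left, top, width, height] in pixels, round what is visible of it).
- ctrl.spot_point(picture, target): "uv" ([column, row] in pixels: a listed point, or the origin of a listed thing).
The state is a dict: "t": time; "q": joint angles; "dq": joint speeds; "effort": joint torques, N m; "tool_pos": TCP position; "tool_rot": TCP orientation; "contact_force": force on the tool from outside, world axes, zero at the start; "wrist_torque": the same for the moment, N m; "opening": finger opening in m.
Only numpy, scipy, OpenCV 4.12 (cv2) and the standard library are available. Lean on these libraries where they do the work, as an engineer would, in place of code of your own. Each camera call takes 0.05 s, during which the arm holds its last target.

## Task

Stand the catch tray on the worktop with its open top under the mouth of the vial chute while the flap is still shut, and let go of the tray. Then swing the chute's spring flap open by its red knob so that all four vials roll out into the tray, and finish still holding the flap open at 45 degrees (the lever at the green mark of the scale); do not let go of it. Leave the tape roll, the red-lidded jar and the card box alone.

Things in the scene. Friction and masses are not known exactly. Their poses are not given: they have to be found in the camera images.
- dispenser: Vial chute, fixed. Origin on the worktop, z up, x along the flap's hinge. Channel 36 mm wide inside, clear sides, slopes down 25 deg to own +y. Grey base 110 mm wide and uprights at own y -145 to +15 mm; beyond, up to the mouth at y = +80, the space below 62 mm is free. Upper end at y = -74, 170 mm high. Dark scale arc, radius 66 about the hinge, at x = -28: white ticks each 15 deg, green at 45.
- mouth (a point): Middle of the lower edge of the channel's floor, where the vials roll off: own x = 0, y = +80 mm, 75 mm above the worktop. The opening faces the dispenser's +y.
- hinge (a point): Middle of the flap's hinge axis, which is parallel to the dispenser's x: own y = +85 mm, 112 mm above the worktop.
- flap (a joint): Angle of the orange flap, rad: 0 = shut (flap hangs across the mouth, lever straight up); grows as the flap's lower edge swings out to the dispenser's +y and the knob goes back to its -y, over the channel; stop at 1.2. A spring shuts it (0.1 N m shut, 0.19 N m at 45 deg: about 1.6 N at the knob). The vials run out from about 0.35 rad on. Wanted at the end: 0.785 (45 deg).
- knob (a point): Centre of the red ball knob, 24 mm in diameter, on the flap's lever, 120 mm from the hinge axis; 232 mm above the worktop when shut, 197 mm at 45 deg. It can be gripped from above with the fingers on its two sides along the dispenser's x; it then turns between them while led along its arc.
- tray: White open catch tray, loose, 0.07 to 0.13 kg: outside 90 mm (own x) x 120 mm (own y), 40 mm high, walls and floor 4 mm. Origin at the centre of its underside, z up. At its +y end outside the wall stands a blue fin handle.
- tray_grip (a point): Grip point of the blue fin, at tray x = 0, y = +83, z = 50 mm. Fin 12 mm thick (tray x), 44 mm long (tray y 59 to 103), 22 to 62 mm above the tray's underside; pinch it from above across its thickness. For the catch, tray y along dispenser y (handle away from the chute) and the mouth 25 mm from the tray's centre towards its -y end: all vials then fall inside.
- vial_0: Small glass vial with green cap, 12 mm in diameter, 32 mm long, 10 g, number 1 in the row lying crosswise in the channel behind the flap at the start. Origin at the centre of its bottom end; its z runs to its cap.
- vial_1: Small glass vial with dark blue cap, 12 mm in diameter, 32 mm long, 10 g, number 2 in the row lying crosswise in the channel behind the flap at the start. Origin at the centre of its bottom end; its z runs to its cap.
- vial_2: Small glass vial with dark blue cap, 12 mm in diameter, 32 mm long, 10 g, number 3 in the row lying crosswise in the channel behind the flap at the start. Origin at the centre of its bottom end; its z runs to its cap.
- vial_3: Small glass vial with dark blue cap, 12 mm in diameter, 32 mm long, 10 g, number 4 in the row lying crosswise in the channel behind the flap at the start. Origin at the centre of its bottom end; its z runs to its cap.
- tape_roll: Bystander: yellow roll of tape lying flat, 67 mm in diameter, 19 mm high; origin at the centre of its underside.
- seal_jar: Bystander: white jar with red lid, 44 mm in diameter, 42 mm high; origin at the centre of its underside.
- filter_pack: Bystander: card box 48 x 80 x 30 mm; origin at the centre of its underside.

How it is judged:
On the way, in this order (a step that is already met when the one before it is completed fails the run):
1. the tray stands on the worktop under the mouth, let go, with the flap still shut (x of mouth in the frame of tray between -0.041 and 0.041 m and y of mouth in the frame of tray between -0.056 and 0.056 m and height (world z) of tray below 0.008 m and angle between tray's own z axis and vertical below 0.1 rad and value of joint flap below 0.12 rad and contact force between tray and the arm below 0.1 N and contact force between tray and the fingers below 0.1 N), for 0.2 s.
2. the gripper holds the flap open at about 45 degrees and all four vials are in the tray (x of mouth in the frame of tray between -0.041 and 0.041 m and y of mouth in the frame of tray between -0.056 and 0.056 m and height (world z) of tray below 0.008 m and angle between tray's own z axis and vertical below 0.1 rad and x of vial_0 in the frame of tray between -0.044 and 0.044 m and y of vial_0 in the frame of tray between -0.059 and 0.059 m and z of vial_0 in the frame of tray between 0 and 0.04 m and x of vial_1 in the frame of tray between -0.044 and 0.044 m and y of vial_1 in the frame of tray between -0.059 and 0.059 m and z of vial_1 in the frame of tray between 0 and 0.04 m and x of vial_2 in the frame of tray between -0.044 and 0.044 m and y of vial_2 in the frame of tray between -0.059 and 0.059 m and z of vial_2 in the frame of tray between 0 and 0.04 m and x of vial_3 in the frame of tray between -0.044 and 0.044 m and y of vial_3 in the frame of tray between -0.059 and 0.059 m and z of vial_3 in the frame of tray between 0 and 0.04 m and value of joint flap between 0.6654 and 0.9054 rad and distance between the grasp point and knob below 0.05 m and contact force between dispenser and the fingers above 0.3 N and contact force between tray and the arm below 0.1 N and contact force between tray and the fingers below 0.1 N), for 0.3 s.
At the end, for the whole second after the job is handed in: The fingers hold the flap still by its knob (grasp point within 50 mm), open 45 degrees (within 6.8), pressing over 0.3 N, and do not touch the tray; all four vials lie in the tray, which stands flat on the worktop with the mouth over its inside (41 x 56 mm either side of its middle) (all of step 2 and velocity of joint flap between -0.1 and 0.1 rad/s); the arm keeps its last pose, push and grip.
It fails at once if the tape roll is pushed more than 30 mm (distance of tape_roll from where it was at the start of the episode above 0.03 m).
It fails at once if the jar is pushed more than 30 mm (distance of seal_jar from where it was at the start of the episode above 0.03 m).
It fails at once if the card box is pushed more than 30 mm (distance of filter_pack from where it was at the start of the episode above 0.03 m).
It also fails if it takes over 58 s, if anything falls off the work surface, if the arm or the gripper's body presses on something with over 40 N, if the wrist force passes 120 N, or if a joint passes its speed limit or range.

## Working session

There is one attempt and no reset: what is moved stays moved. The work goes in short steps, Python scripts to look and compute and a tool call to move; the robot and the scene stay as the last step left them, time stands still between calls to the robot, and variables do not carry over. Pictures are saved under pics/ and viewed, and the job is handed in when it is done.

Besides the shell and the picture viewer there is one more tool, called after "Request:" as a command line: name --pt "numbers of a row" for each row, then --argument value for the rest. apply_moves: Moves the arm, as the interface text tells. Its arguments: {"type":"object","properties":{"deltas":{"type":"array"},"grip_force":{"type":"number"}},"required":["deltas"]}

```bash
ls; mkdir -p pics; cat > h.py <<'E'
import numpy as np, cv2
from scipy.spatial.transform import Rotation as R
from station import ctrl
def cam(p,obs=None):
    if 'mount' in p:
        T=np.eye(4);T[:3,:3]=R.from_rotvec(obs['tool_rot']).as_matrix();T[:3,3]=obs['tool_pos'];return T@np.array(p['mount'])
    T=np.eye(4);a=np.array(p['attitude'])
    T[:3,:3]=a if a.shape==(3,3) else R.from_rotvec(a).as_matrix()
    T[:3,3]=p['eye'];return T
def ray(p,uv,T):
    d=np.linalg.inv(p['mtx'])@np.array([uv[0],uv[1],1.]);return T[:3,3],T[:3,:3]@d
def atz(p,uv,T,z):
    o,d=ray(p,uv,T);return o+d*(z-o[2])/d[2]
def atd(p,uv,T):
    o,d=ray(p,uv,T);u,v=int(round(uv[0])),int(round(uv[1]))
    w=p['range_z'][max(0,v-1):v+2,max(0,u-1):u+2];w=w[w>0]
    return o+d*np.median(w) if len(w) else None
def proj(p,X,T):
    c=np.linalg.inv(T)@np.append(X,1);u=p['mtx']@c[:3];return u[:2]/u[2]
def save(p,n):cv2.imwrite(n,cv2.cvtColor(p['img'],cv2.COLOR_RGB2BGR))
E
python3 - <<'E'
from h import *
print(ctrl.get_obs())
for n in ['scene','side','wrist']:
    o=ctrl.get_obs();p=ctrl.get_image(n);T=cam(p,o);save(p,f'pics/{n}0.png')
    print(n,p.get('attitude'),T.round(3).tolist(),p['mtx'].tolist() if hasattr(p['mtx'],'tolist') else p['mtx'])
    for t in ['mouth','hinge','knob','tray','tray_grip','dispenser','tape_roll','seal_jar','filter_pack']:
        try:
            for r in ctrl.spot_point(p,t)[:2]: print(t,np.round(r['uv'],1),round(r['confidence'],2),atd(p,r['uv'],T))
        except Exception as e: print(t,e)
E
```

```text
pics
{'t': 0.0, 'q': array([-1.35199827e+00,  5.33504225e-02,  1.61429245e+00,  3.23012576e-05,
        1.47598953e+00, -1.18986779e-01]), 'dq': array([ 0.00100845, -0.0005549 ,  0.0007934 ,  0.00114093, -0.00022889,
        0.00016943]), 'effort': array([ 1.95363107e-03, -3.93685341e+01, -3.70172918e+01, -2.05715104e-06,
        7.04232400e-03,  2.41643505e-06]), 'tool_pos': array([ 0.20700525, -0.58906813,  0.23006793]), 'tool_rot': array([-3.09488365e+00, -5.27724792e-01,  1.09318935e-04]), 'contact_force': array([0.58832356, 0.23437573, 1.11087061]), 'wrist_torque': array([-0.01081349, -0.010865  ,  0.04814001]), 'opening': 0.08539849174408895}
scene [-0.85023421  2.49300898 -1.10378317] [[-0.786, -0.4, 0.471, 0.022], [-0.618, 0.534, -0.577, 0.702], [-0.021, -0.745, -0.667, 0.897], [0.0, 0.0, 0.0, 1.0]] [[385.78334236186504, 0.0, 324.7374928502651], [0.0, 385.78334236186504, 206.92082749888925], [0.0, 0.0, 1.0]]
mouth [354.4 233.9] 0.91 [0.45628181 0.0367267  0.08062275]
mouth [357.5 193.1] 0.35 [0.44978919 0.04039795 0.24213858]
hinge [357.2 225.1] 0.71 [0.44832336 0.03636391 0.
[... 883 characters left out ...]
0.23824525]
knob [319.4 285.5] 0.57 [0.47961494 0.27515527 0.00661223]
tray [320.3 287.9] 0.61 [0.47506774 0.28254129 0.00452269]
tray_grip [252.7 306.6] 0.62 [0.66624778 0.40623968 0.0192203 ]
dispenser [335.4 218.4] 0.55 [0.46876222 0.04672785 0.10028239]
tape_roll [366.6 204.3] 0.72 [ 0.37416066 -0.13647754  0.02083649]
seal_jar [252.4 303.4] 0.63 [0.66332115 0.41026134 0.0431298 ]
filter_pack [316.2 178.7] 0.65 [ 0.59824928 -0.23753792  0.03300247]
wrist None [[0.331, -0.902, -0.278, 0.278], [-0.943, -0.317, -0.097, -0.564], [-0.001, 0.294, -0.956, 0.374], [0.0, 0.0, 0.0, 1.0]] [[311.67620617746405, 0.0, 317.57135336060435], [0.0, 311.67620617746405, 198.56453068784575], [0.0, 0.0, 1.0]]
```

```bash
python3 - <<'E'
import cv2
for n,(x,y,w,h) in {'scene':(180,130,300,220),'side':(190,120,260,220)}.items():
    i=cv2.imread(f'pics/{n}0.png')[y:y+h,x:x+w]; cv2.imwrite(f'pics/{n}0c.png',cv2.resize(i,None,fx=2.6,fy=2.6,interpolation=cv2.INTER_CUBIC))
E
```

```text
(no output)
```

View pics/scene0c.png

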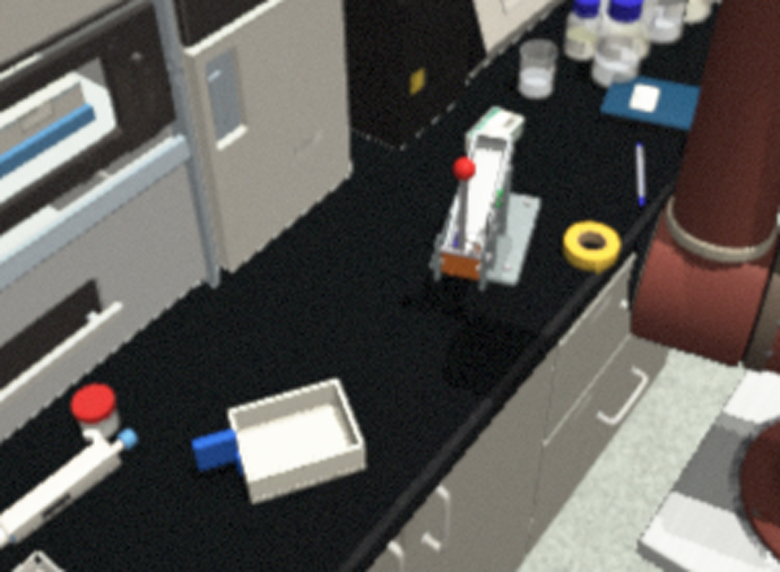

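View pics/side0c.png

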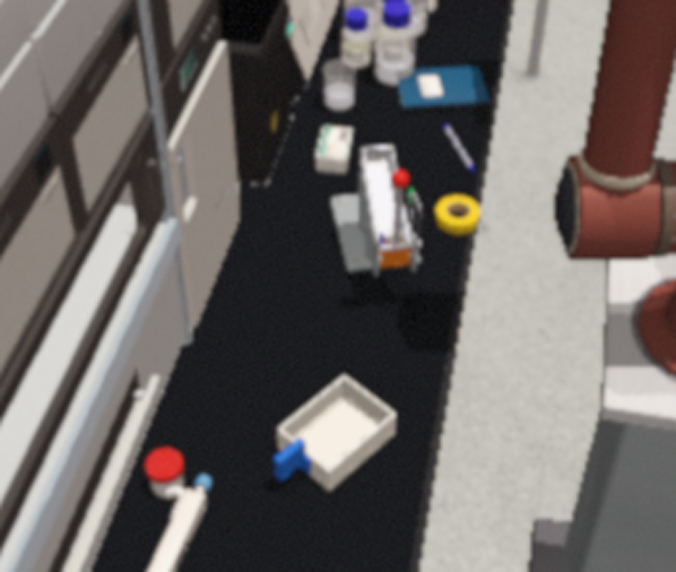

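View pics/scene0.png

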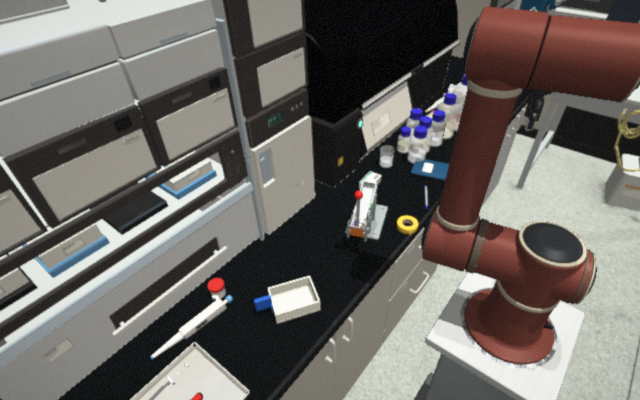

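```bash
cat >> h.py <<'E'
def cloud(p,T):
    v,u=np.mgrid[0:400,0:640];z=p['range_z']
    c=np.stack([(u-p['mtx'][0][2])/p['mtx'][0][0]*z,(v-p['mtx'][1][2])/p['mtx'][1][1]*z,z],-1)
    return c@T[:3,:3].T+T[:3,3]
def hsv(p):return cv2.cvtColor(p['img'],cv2.COLOR_RGB2HSV)
def tray(P,H,ok,lo=.15):
    # rim points
    m=ok&(P[...,2]>.006)&(P[...,2]<.046)&(H[...,1]<70)&(H[...,2]>90)
    return m
E
python3 - <<'E'
from h import *
for n in ['scene','side']:
    p=ctrl.get_image(n);T=cam(p);P=cloud(p,T);H=hsv(p);ok=p['range_z']>0
    reg=(abs(P[...,0]-.48)<.13)&(abs(P[...,1]-.28)<.14)
    blue=ok&reg&(H[...,0]>100)&(H[...,0]<130)&(H[...,1]>130)&(H[...,2]>60)&(P[...,2]>.02)
    B=P[blue];print(n,'blue',len(B),np.median(B,0),B.min(0),B.max(0))
    m=ok&reg&(H[...,1]<60)&(H[...,2]>100)&(P[...,2]>-.01)&(P[...,2]<.047)
    W=P[m];print(len(W),np.percentile(W[:,2],[1,10,50,90,99]))
    r=cv2.minAreaRect(W[:,:2].astype(np.float32)*1000);print('all',r,cv2.boxPoints(r).tolist())
    r=cv2.minAreaRect(W[W[:,2]>.033][:,:2].astype(np.float32)*1000);print('rim',r,cv2.boxPoints(r).round().tolist())
    m=ok&(H[...,1]>170)&(H[...,2]>120)&((H[...,0]<4)|(H[...,0]>176))&(abs(P[...,0]-.45)<.06)&(abs(P[...,1]-.04)<.06)
    K=P[m];print('knob',len(K),K.mean(0),K.min(0),K.max(0))
    vs,us=np.where(m);
    c=atd(p,(us.mean(),vs.mean()),T); d=c-T[:3,3];print('knobcentre',c+d/np.linalg.norm(d)*.011)
    m=ok&(H[...,0]>5)&(H[...,0]<16)&(H[...,1]>150)&(abs(P[...,0]-.45)<.06)&(abs(P[...,1]-.04)<.06)
    K=P[m];print('orange',len(K),K.mean(0),K.min(0),K.max(0))
    # dispenser top view
    m=ok&(abs(P[...,0]-.47)<.13)&(P[...,1]>-.2)&(P[...,1]<.1)&(P[...,2]>.012)
    m&=~((abs(P[...,0]-.38)<.045)&(P[...,2]<.03))&~((P[...,0]>.55)&(P[...,1]<-.17))
    D=P[m];r=cv2.minAreaRect(D[:,:2].astype(np.float32)*1000);print('disp',r,D.min(0),D.max(0))
E
```

```text
scene blue 197 [0.52157063 0.35635845 0.05218633] [0.50145523 0.33726897 0.02138784] [0.53770463 0.37478641 0.06627725]
1725 [0.00054869 0.00380058 0.00889132 0.0400351  0.04369727]
all ((490.7679138183594, 273.53717041015625), (130.50375366210938, 126.19232177734375), 57.30957794189453) [[402.423583984375, 252.6993408203125], [508.6271667480469, 184.54290771484375], [579.1122436523438, 294.375], [472.9086608886719, 362.53143310546875]]
rim ((480.4619140625, 285.674560546875), (120.35906982421875, 93.76681518554688), 57.63972091674805) [[409.0, 260.0], [488.0, 210.0], [552.0, 311.0], [473.0, 362.0]]
knob 46 [0.4481573  0.04067596 0.23936652] [0.44008853 0.03125684 0.22809947] [0.46005552 0.04782458 0.24603134]
knobcentre [0.45195629 0.03476735 0.23349651]
orange 88 [0.45220032 0.03374373 0.0883484 ] [ 0.43233144 -0.01959302  0.00062795] [0.5098577  0.04367627 0.10742107]
disp ((488.0577392578125, -65.24839782714844), (106.47203063964844, 239.0692596435547), 21.1771183013916) [ 0.41940814 -0.19142221  0.01203944] [0.57286686 0.05042276 0.24603134]
side blue 108 [0.52129672 0.36027063 
[... 337 characters left out ...]
[557.98046875, 412.2690124511719], [350.0604248046875, 412.2914123535156]]
rim ((477.7076721191406, 285.29803466796875), (123.5259780883789, 93.68951416015625), 56.86100769042969) [[405.0, 259.0], [483.0, 208.0], [551.0, 311.0], [472.0, 363.0]]
knob 29 [0.44437329 0.04048806 0.23973836] [0.4372384  0.0255609  0.23218239] [0.45162869 0.04727246 0.24613801]
knobcentre [0.44518427 0.03404286 0.23421854]
orange 48 [0.44709672 0.0344376  0.08986696] [0.42956742 0.02203681 0.0763829 ] [0.46359904 0.0426301  0.1039595 ]
disp ((485.7108459472656, -64.71208190917969), (106.54613494873047, 241.03207397460938), 19.614017486572266) [ 0.41643378 -0.1677159   0.01200597] [0.5721724  0.04879984 0.24684661]
```

```bash
cat >> h.py <<'E'
def xang(o):
    M=R.from_rotvec(o['tool_rot']).as_matrix();return np.arctan2(M[1,0],M[0,0])
def plan(target,ang=None,n=8):
    o=ctrl.get_obs();p=np.array(o['tool_pos']);M=R.from_rotvec(o['tool_rot']).as_matrix()
    a0=xang(o);da=0 if ang is None else -(((np.radians(ang)-a0)+np.pi)%(2*np.pi)-np.pi)
    s=(np.array(target)-p)/n
    print('pos',p.round(4),'ang',np.degrees(a0).round(2),'z',M[:,2].round(4),'F',np.round(o['contact_force'],1),'open',round(o['opening'],4),'t',o['t'],'q',np.round(o['q'],2),'rowlen',np.linalg.norm(s).round(4))
    for i in range(n):
        d=M.T@s;print([*d.round(4).tolist(),round(da/n,4)]);M=M@R.from_rotvec([0,0,da/n]).as_matrix()
E
python3 -c "
from h import *
plan([.40,-.15,.43],57.3)"
```

```text
pos [ 0.2071 -0.5897  0.2313] ang 19.36 z [-0. -0. -1.] F [ 0.1 -0.8 -0.3] open 0.0852 t 1.6 q [-1.35  0.05  1.61 -0.    1.48 -0.12] rowlen 0.065
[0.041, -0.0439, -0.0248, np.float64(-0.0828)]
[0.0444, -0.0403, -0.0248, np.float64(-0.0828)]
[0.0476, -0.0365, -0.0248, np.float64(-0.0828)]
[0.0505, -0.0324, -0.0248, np.float64(-0.0828)]
[0.053, -0.0282, -0.0248, np.float64(-0.0828)]
[0.0551, -0.0237, -0.0248, np.float64(-0.0828)]
[0.0569, -0.019, -0.0248, np.float64(-0.0828)]
[0.0583, -0.0143, -0.0248, np.float64(-0.0828)]
```

Request:
apply_moves --pt "0.038 -0.041 -0.025 -0.083 1" --pt "0.042 -0.038 -0.025 -0.083 1" --pt "0.045 -0.035 -0.025 -0.083 1" --pt "0.048 -0.031 -0.025 -0.083 1" --pt "0.05 -0.027 -0.025 -0.083 1" --pt "0.052 -0.023 -0.025 -0.083 1" --pt "0.054 -0.018 -0.025 -0.083 1" --pt "0.055 -0.014 -0.025 -0.083 1"

```text
t: 2.6
tool_pos: [0.3835, -0.1689, 0.4322]
tool_rot: [-2.742, -1.526, -0.007]
contact_force: [0.7, 1.0, 0.5]
opening: 0.0855
```

```bash
python3 - <<'E'
from h import *
plan([.42,-0.02,.43],57.3,4)
o=ctrl.get_obs();p=ctrl.get_image('wrist');save(p,'pics/w1.png')
E
```

```text
pos [ 0.3835 -0.1689  0.4322] ang 58.2 z [ 0.0023  0.0051 -1.    ] F [0.7 1.  0.5] open 0.0855 t 2.6 q [-0.6  -0.48  1.74  0.01  1.88 -0.04] rowlen 0.0383
[0.0364, -0.0118, 0.0008, np.float64(0.0039)]
[0.0364, -0.012, 0.0008, np.float64(0.0039)]
[0.0364, -0.0121, 0.0008, np.float64(0.0039)]
[0.0363, -0.0123, 0.0008, np.float64(0.0039)]
```

View pics/w1.png

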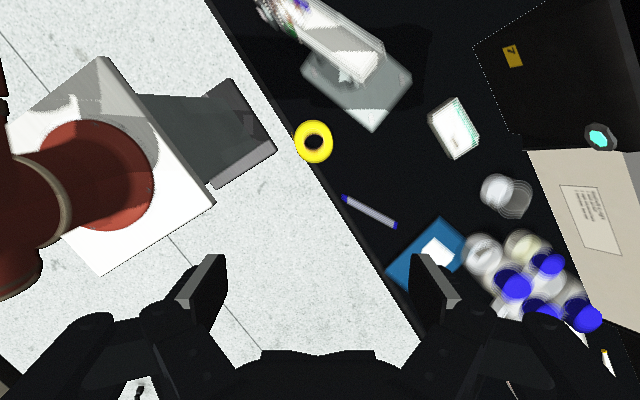

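Request:
apply_moves --pt "0.036 -0.012 0 0 1" --pt "0.036 -0.012 0 0 1" --pt "0.036 -0.012 0 0 1" --pt "0.036 -0.012 0 0 1" --pt "0 0 0 0 1" --pt "0 0 0 0 1" --pt "0 0 0 0 1" --pt "0 0 0 0 1"

```text
t: 3.65
tool_pos: [0.4199, -0.012, 0.44]
tool_rot: [2.732, 1.54, 0.022]
contact_force: [-0.4, 0.1, 0.3]
opening: 0.0853
```

```bash
python3 - <<'E'
from h import *
o=ctrl.get_obs();p=ctrl.get_image('wrist');save(p,'pics/w2.png');T=cam(p,o)
np.savez('w2.npz',T=T,**{k:p[k] for k in('img','range_z','mtx')})
for t in ['mouth','hinge','knob','dispenser','tape_roll','filter_pack']:
    for r in ctrl.spot_point(p,t)[:1]: print(t,np.round(r['uv'],1),round(r['confidence'],2),atd(p,r['uv'],T))
plan([.4,.2,.4],57.3)
E
```

```text
mouth [318.6 120. ] 0.61 [0.45309518 0.03778579 0.24366371]
hinge [317.2 116.7] 0.96 [0.45356834 0.04140098 0.24220313]
knob [461.  212.4] 0.3 [ 0.59337557 -0.25516878  0.03101801]
dispenser [348.5 145.7] 0.73 [ 0.47127995 -0.02481037  0.1026991 ]
tape_roll [336.5 219.3] 0.81 [ 0.38215152 -0.15538443  0.00091362]
filter_pack [462.4 214.3] 0.94 [ 0.59438278 -0.26068518  0.02991079]
pos [ 0.42   -0.0113  0.4401] ang 58.9 z [ 0.0148  0.0028 -0.9999] F [0.2 0.1 0.2] open 0.0854 t 4.0 q [-0.21 -0.49  1.73  0.01  1.88  0.34] rowlen 0.027
[0.0213, -0.0158, 0.005, np.float64(0.0035)]
[0.0212, -0.0159, 0.005, np.float64(0.0035)]
[0.0212, -0.016, 0.005, np.float64(0.0035)]
[0.0211, -0.0161, 0.005, np.float64(0.0035)]
[0.0211, -0.0161, 0.005, np.float64(0.0035)]
[0.021, -0.0162, 0.005, np.float64(0.0035)]
[0.0209, -0.0163, 0.005, np.float64(0.0035)]
[0.0209, -0.0164, 0.005, np.float64(0.0035)]
```

View pics/w2.png

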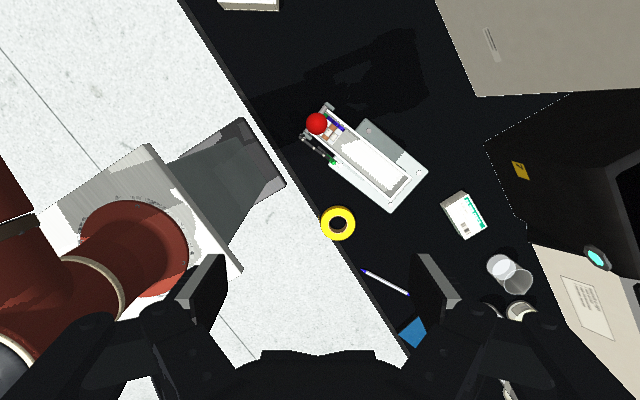

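```bash
python3 - <<'E'
from h import *
d=np.load('w2.npz');p={k:d[k] for k in('img','range_z','mtx')};T=d['T'];P=cloud(p,T);H=hsv(p);ok=p['range_z']>0
g=np.indices((400,640));reg=ok&(g[1]>290)&(g[1]<435)&(g[0]>90)&(g[0]<215)
print('table',np.median(P[300//1-100:201,300:301,2]), np.median(P[60:90,300:330,2]))
m=reg&(P[...,2]>.002)&(P[...,2]<.03)&~((g[1]<362)&(g[0]>195))&(H[...,0]!=25)&(H[...,2]>90)
hgt=P[m][:,2];print('base z',np.percentile(hgt,[5,50,95]))
q=P[m][:,:2].astype(np.float32)*1000
m2=m&(abs(P[...,2]-np.median(hgt))<.008)
r=cv2.minAreaRect(P[m2][:,:2].astype(np.float32)*1000);print('base',r,cv2.boxPoints(r).round(1).tolist())
m3=reg&(P[...,2]>.085)&(P[...,2]<.215)
r=cv2.minAreaRect(P[m3][:,:2].astype(np.float32)*1000);print('chan',r,cv2.boxPoints(r).round(1).tolist())
k=reg&((H[...,0]<5)|(H[...,0]>175))&(H[...,1]>150)&(P[...,2]>.2)
vs,us=np.where(k);c,rad=cv2.minEnclosingCircle(np.stack([us,vs],1).astype(np.float32));print('knob uv',c,rad,atz(p,c,T,.232),P[k].max(0))
# topdown
W=np.zeros((600,600,3),np.uint8)
for z,Hh in [(0,0)]:
  pass
mm=reg
X=((P[mm][:,0]-.35)*2000).astype(int);Y=((.12-P[mm][:,1])*2000).astype(int)
im=np.zeros((700,600,3),np.uint8)
o=(X>=0)&(X<600)&(Y>=0)&(Y<700)
for x,y,c in zip(X[o],Y[o],p['img'][mm][o]): im[max(0,y-1):y+2,max(0,x-1):x+2]=c[::-1]
cv2.imwrite('pics/td.png',im[:600])
E
```

```text
table -0.882562098688654 0.0005314925799093095
base z [0.00834395 0.01020802 0.01220725]
base ((498.9712829589844, -97.82682800292969), (109.47298431396484, 173.31527709960938), 20.72785186767578) [[417.1000061035156, -36.20000076293945], [478.3999938964844, -198.1999969482422], [580.7999877929688, -159.5], [519.5, 2.5999999046325684]]
chan ((471.8870849609375, -38.060791015625), (62.73128890991211, 165.5775604248047), 18.746337890625) [[415.6000061035156, 30.299999237060547], [468.79998779296875, -126.5], [528.2000122070312, -106.4000015258789], [475.0, 50.400001525878906]]
knob uv (316.0, 123.19999694824219) 10.98372745513916 [0.44878201 0.03584593 0.232     ] [0.46018567 0.04756903 0.24556821]
```

View pics/td.png

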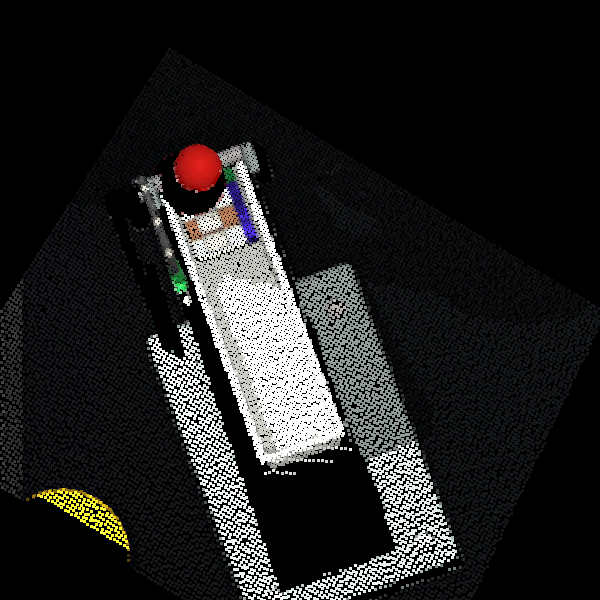

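```bash
python3 -c "
from h import *
plan([.455,.23,.30],57.3)"
```

```text
pos [ 0.42   -0.0113  0.4401] ang 58.9 z [ 0.0148  0.0028 -0.9999] F [0.2 0.1 0.2] open 0.0854 t 4.0 q [-0.21 -0.49  1.73  0.01  1.88  0.34] rowlen 0.0352
[0.0279, -0.012, 0.0177, np.float64(0.0035)]
[0.0279, -0.0121, 0.0177, np.float64(0.0035)]
[0.0278, -0.0122, 0.0177, np.float64(0.0035)]
[0.0278, -0.0123, 0.0177, np.float64(0.0035)]
[0.0277, -0.0124, 0.0177, np.float64(0.0035)]
[0.0277, -0.0125, 0.0177, np.float64(0.0035)]
[0.0277, -0.0126, 0.0177, np.float64(0.0035)]
[0.0276, -0.0127, 0.0177, np.float64(0.0035)]
```

Request:
apply_moves --pt "0.032 -0.014 0.01 0.004 0.3" --pt "0.032 -0.014 0.015 0.004 0.3" --pt "0.032 -0.014 0.02 0.004 0.3" --pt "0.032 -0.014 0.025 0.004 0.3" --pt "0.032 -0.014 0.025 0.004 0.3" --pt "0.032 -0.014 0.025 0.004 0.3" --pt "0.032 -0.014 0.025 0.004 0.3" --pt "0 0 0 0 0.3"

```text
t: 5.0
tool_pos: [0.4589, 0.2379, 0.2923]
tool_rot: [2.752, 1.498, 0.025]
contact_force: [0.4, -1.7, -0.3]
opening: 0.0557
```

```bash
python3 - <<'E'
from h import *
o=ctrl.get_obs();p=ctrl.get_image('wrist');save(p,'pics/w3.png');T=cam(p,o);P=cloud(p,T);H=hsv(p);ok=p['range_z']>0
for t in ['tray','tray_grip']:
    for r in ctrl.spot_point(p,t)[:1]: print(t,np.round(r['uv'],1),round(r['confidence'],2),atd(p,r['uv'],T))
reg=ok&(abs(P[...,0]-.48)<.12)&(abs(P[...,1]-.28)<.14)
b=reg&(H[...,0]>100)&(H[...,0]<130)&(H[...,1]>130)&(P[...,2]>.052)
r=cv2.minAreaRect(P[b][:,:2].astype(np.float32)*1000);print('fin',b.sum(),r,np.percentile(P[b][:,2],[5,50,95]))
m=reg&(H[...,1]<60)&(H[...,2]>100)&(P[...,2]>.034)&(P[...,2]<.047)
r=cv2.minAreaRect(P[m][:,:2].astype(np.float32)*1000);print('rim',r)
plan([.524,.356,.15],57.3)
E
```

```text
tray [306.6 124.2] 0.7 [0.47677598 0.28656478 0.0046328 ]
tray_grip [305.9  49.6] 0.81 [0.52264146 0.35537066 0.06237003]
fin 457 ((522.6397094726562, 354.2007751464844), (43.95184326171875, 11.65367317199707), 58.12158966064453) [0.05994118 0.06212747 0.063582  ]
rim ((479.27337646484375, 286.1556396484375), (119.71337127685547, 89.91632080078125), 57.55348205566406)
pos [0.4604 0.2363 0.2963] ang 56.95 z [ 0.0242  0.0022 -0.9997] F [ 0.7 -0.4  0.7] open 0.0556 t 5.15 q [ 0.33 -0.25  1.79 -0.01  1.58  0.91] rowlen 0.0249
[0.0166, -0.0019, 0.0185, np.float64(-0.0008)]
[0.0166, -0.0018, 0.0185, np.float64(-0.0008)]
[0.0166, -0.0018, 0.0185, np.float64(-0.0008)]
[0.0166, -0.0018, 0.0185, np.float64(-0.0008)]
[0.0166, -0.0018, 0.0185, np.float64(-0.0008)]
[0.0166, -0.0018, 0.0185, np.float64(-0.0008)]
[0.0166, -0.0018, 0.0185, np.float64(-0.0008)]
[0.0166, -0.0018, 0.0185, np.float64(-0.0008)]
```

View pics/w3.png

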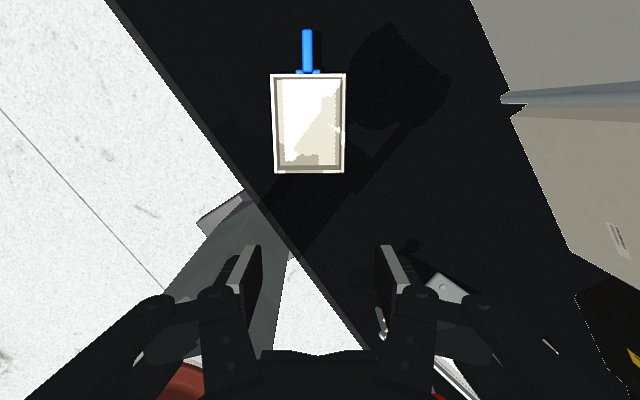

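Request:
apply_moves --pt "0.02 -0.002 0.02 -0.001 0.3" --pt "0.02 -0.002 0.02 -0.001 0.3" --pt "0.02 -0.002 0.02 -0.001 0.3" --pt "0.02 -0.002 0.02 -0.001 0.3" --pt "0.02 -0.002 0.02 -0.001 0.3" --pt "0.02 -0.002 0.02 -0.001 0.3" --pt "0.013 -0.002 0.02 -0.001 0.3" --pt "0 0 0 0 0.3"

```text
t: 6.15
tool_pos: [0.5379, 0.3527, 0.1722]
tool_rot: [2.752, 1.481, 0.075]
contact_force: [-0.3, 0.1, 0.2]
opening: 0.0556
```

```bash
python3 - <<'E'
from h import *
plan([.5238,.3562,.031],57.6,6)
E
```

```text
pos [0.5379 0.3527 0.1722] ang 56.62 z [ 0.0493  0.0096 -0.9987] F [-0.3  0.1  0.2] open 0.0556 t 6.15 q [ 0.47  0.11  1.66 -0.01  1.33  1.06] rowlen 0.0237
[-0.0016, -0.0031, 0.0234, np.float64(-0.0029)]
[-0.0016, -0.0031, 0.0234, np.float64(-0.0029)]
[-0.0016, -0.0031, 0.0234, np.float64(-0.0029)]
[-0.0016, -0.0031, 0.0234, np.float64(-0.0029)]
[-0.0016, -0.0031, 0.0234, np.float64(-0.0029)]
[-0.0016, -0.0032, 0.0234, np.float64(-0.0029)]
```

Request:
apply_moves --pt "-0.002 -0.003 0.023 -0.003 0.3" --pt "-0.002 -0.003 0.023 -0.003 0.3" --pt "-0.002 -0.003 0.018 -0.003 0.3" --pt "-0.002 -0.003 0.014 -0.003 0.3" --pt "0 0 0 0 0.3" --pt "0 0 0 0 0.3" --pt "0 0 0 0 0.3" --pt "0 0 0 0 0.3"

```text
t: 7.15
tool_pos: [0.5341, 0.352, 0.1037]
tool_rot: [2.744, 1.491, 0.102]
contact_force: [-0.4, -0.6, -1.1]
opening: 0.0554
```

```bash
python3 - <<'E'
from h import *
plan([.5238,.3562,.031],57.6,4)
E
```

```text
pos [0.5341 0.352  0.1037] ang 57.09 z [ 0.0654  0.0161 -0.9977] F [-0.4 -0.6 -1.1] open 0.0554 t 7.15 q [ 0.47  0.15  1.73 -0.02  1.2   1.05] rowlen 0.0184
[-0.0014, -0.0036, 0.018, np.float64(-0.0022)]
[-0.0014, -0.0036, 0.018, np.float64(-0.0022)]
[-0.0014, -0.0036, 0.018, np.float64(-0.0022)]
[-0.0014, -0.0036, 0.018, np.float64(-0.0022)]
```

Request:
apply_moves --pt "-0.002 -0.005 0.024 -0.003 0.3" --pt "-0.002 -0.005 0.024 -0.003 0.3" --pt "-0.002 -0.004 0.024 -0.003 0.3" --pt "0 0 0 0 0.3" --pt "0 0 0 0 0.3" --pt "0 0 0 0 0.3" --pt "0 0 0 0 0.3" --pt "0 0 0 0 0.3"

```text
t: 8.15
tool_pos: [0.5286, 0.3584, 0.0367]
tool_rot: [2.736, 1.503, 0.121]
contact_force: [0.0, -0.7, -0.3]
opening: 0.0558
```

```bash
python3 - <<'E'
from h import *
plan([.5238,.3562,.031],57.6,2)
E
```

```text
pos [0.5286 0.3584 0.0367] ang 57.65 z [ 0.0763  0.0217 -0.9968] F [ 0.  -0.7 -0.3] open 0.0558 t 8.15 q [ 0.49  0.23  1.77 -0.02  1.07  1.06] rowlen 0.0039
[-0.0024, -0.0016, 0.0027, np.float64(0.0004)]
[-0.0024, -0.0016, 0.0027, np.float64(0.0004)]
```

Request:
apply_moves --pt "-0.003 -0.002 0.006 0 0.3" --pt "0 0 0 0 -0.4" --pt "0 0 0 0 -1" --pt "0 0 0 0 -1" --pt "0 0 0 0 -1" --pt "0 0 0 0 -1" --pt "0 0 0 0 -1" --pt "0 0 0 0 -1" --grip_force 40

```text
t: 9.15
tool_pos: [0.5259, 0.3577, 0.0312]
tool_rot: [2.737, 1.502, 0.122]
contact_force: [-1.4, 0.3, 1.0]
opening: 0.011
```

```bash
python3 - <<'E'
from h import *
plan([.5238,.3562,.131],57.6,4)
E
```

```text
pos [0.5259 0.3577 0.0312] ang 57.61 z [ 0.0766  0.0232 -0.9968] F [-1.4  0.3  1. ] open 0.011 t 9.15 q [ 0.49  0.23  1.78 -0.02  1.06  1.06] rowlen 0.025
[0.0009, 0.0011, -0.0249, np.float64(0.0001)]
[0.0009, 0.0011, -0.0249, np.float64(0.0001)]
[0.0009, 0.0011, -0.0249, np.float64(0.0001)]
[0.0009, 0.0011, -0.0249, np.float64(0.0001)]
```

Request:
apply_moves --pt "0 0 -0.01 0 -1" --pt "0 0 -0.015 0 -1" --pt "0 0 -0.015 0 -1" --pt "-0.01 0 0 0 -1" --pt "-0.015 0 0 0 -1" --pt "0 0 0 0 -1" --pt "0 0 0 0 -1" --pt "0 0 0 0 -1"

```text
t: 10.15
tool_pos: [0.5074, 0.3331, 0.0713]
tool_rot: [2.737, 1.502, 0.12]
contact_force: [0.6, 0.7, -1.0]
opening: 0.0113
```

```bash
python3 - <<'E'
from h import *
p=ctrl.get_image('scene');save(p,'pics/s2.png');cv2.imwrite('pics/s2c.png',cv2.resize(cv2.imread('pics/s2.png')[150:350,180:480],None,fx=2.6,fy=2.6))
plan([.382,.217,.05],110,8)
E
```

```text
pos [0.5074 0.3331 0.0713] ang 57.6 z [ 0.0757  0.022  -0.9969] F [ 0.3  0.3 -1.7] open 0.0113 t 10.2 q [ 0.46  0.11  1.83 -0.02  1.12  1.04] rowlen 0.0215
[-0.0208, -0.0055, 0.0011, np.float64(-0.1143)]
[-0.02, -0.0079, 0.0011, np.float64(-0.1143)]
[-0.019, -0.0101, 0.0011, np.float64(-0.1143)]
[-0.0177, -0.0122, 0.0011, np.float64(-0.1143)]
[-0.0162, -0.0141, 0.0011, np.float64(-0.1143)]
[-0.0145, -0.0159, 0.0011, np.float64(-0.1143)]
[-0.0126, -0.0174, 0.0011, np.float64(-0.1143)]
[-0.0105, -0.0188, 0.0011, np.float64(-0.1143)]
```

View pics/s2c.png

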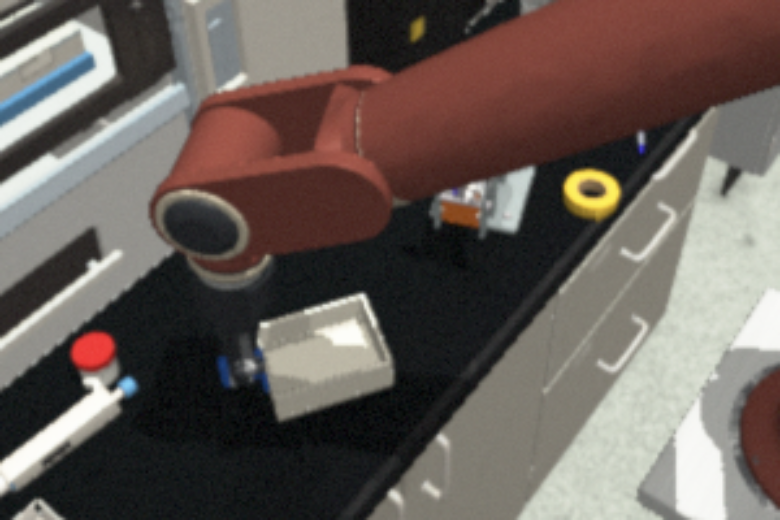

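Request:
apply_moves --pt "-0.021 -0.005 0.001 -0.115 -1" --pt "-0.02 -0.008 0.001 -0.115 -1" --pt "-0.019 -0.01 0.001 -0.115 -1" --pt "-0.018 -0.012 0.001 -0.115 -1" --pt "-0.016 -0.014 0.001 -0.115 -1" --pt "-0.014 -0.016 0.001 -0.115 -1" --pt "-0.013 -0.017 0.001 -0.115 -1" --pt "-0.01 -0.019 0.001 -0.115 -1"

```text
t: 11.2
tool_pos: [0.3828, 0.2138, 0.0509]
tool_rot: [1.725, 2.563, 0.096]
contact_force: [-0.6, 0.2, -1.5]
opening: 0.0116
```

```bash
python3 - <<'E'
from h import *
p=ctrl.get_image('scene');save(p,'pics/s3.png');cv2.imwrite('pics/s3c.png',cv2.resize(cv2.imread('pics/s3.png')[150:350,230:530],None,fx=2.6,fy=2.6))
p=ctrl.get_image('side');save(p,'pics/d3.png');cv2.imwrite('pics/d3c.png',cv2.resize(cv2.imread('pics/d3.png')[120:340,190:450],None,fx=2.6,fy=2.6))
plan([.382,.217,.045],110,8)
E
```

```text
pos [0.3816 0.2133 0.0499] ang 111.82 z [ 0.0747  0.0224 -0.997 ] F [ 0.2  0.5 -1.9] open 0.0117 t 11.3 q [ 0.34 -0.28  2.24 -0.    1.11 -0.04] rowlen 0.0008
[0.0004, 0.0002, 0.0006, np.float64(0.004)]
[0.0004, 0.0002, 0.0006, np.float64(0.004)]
[0.0004, 0.0002, 0.0006, np.float64(0.004)]
[0.0004, 0.0002, 0.0006, np.float64(0.004)]
[0.0004, 0.0002, 0.0006, np.float64(0.004)]
[0.0004, 0.0002, 0.0006, np.float64(0.004)]
[0.0004, 0.0002, 0.0006, np.float64(0.004)]
[0.0004, 0.0002, 0.0006, np.float64(0.004)]
```

View pics/s3c.png

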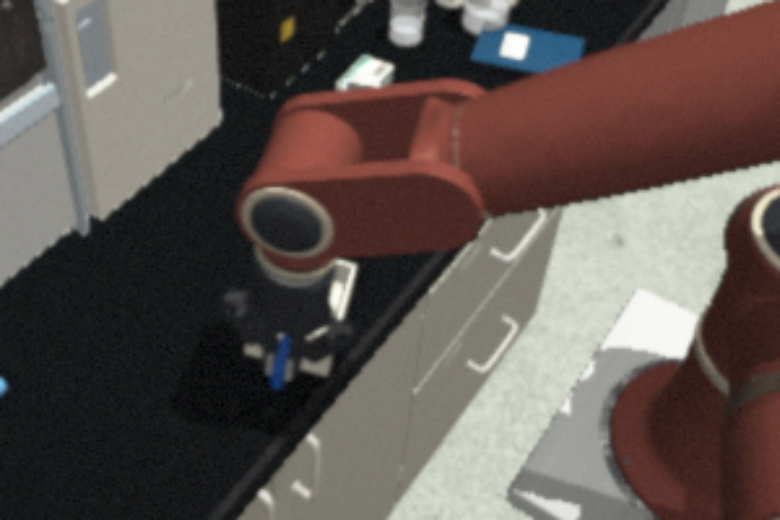

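View pics/d3c.png

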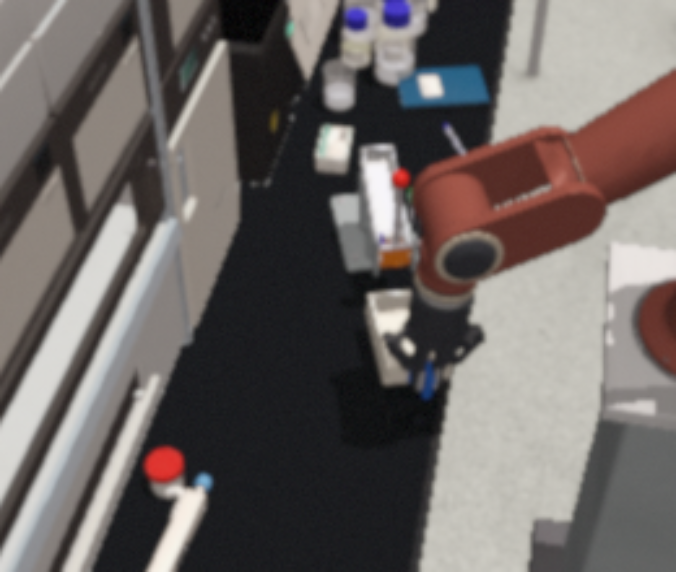

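Request:
apply_moves --pt "0.002 0.001 0.007 0.01 -1" --pt "0.002 0.001 0.005 0.01 -1" --pt "-0.01 0.001 0 0.01 -1" --pt "-0.012 0 0 0 -1" --pt "0 0 0 0 -1" --pt "0 0 0 0 -1" --pt "0 0 0 0 -1" --pt "0 0 0 0 -1"

```text
t: 12.3
tool_pos: [0.3947, 0.1979, 0.0387]
tool_rot: [1.778, 2.528, 0.098]
contact_force: [0.1, 0.7, -0.3]
opening: 0.0116
```

```bash
python3 - <<'E'
from h import *
p=ctrl.get_image('side');save(p,'pics/d4.png');cv2.imwrite('pics/d4c.png',cv2.resize(cv2.imread('pics/d4.png')[160:290,290:420],None,fx=5,fy=5))
plan([.4144,.1324,.037],110,8)
E
```

```text
pos [0.3947 0.1979 0.0387] ang 109.78 z [ 0.077   0.0236 -0.9968] F [-0.1  0.1 -0.6] open 0.0116 t 12.35 q [ 0.3  -0.25  2.24  0.    1.08 -0.05] rowlen 0.0086
[-0.0085, -0.0005, 0.0002, np.float64(-0.0005)]
[-0.0085, -0.0005, 0.0002, np.float64(-0.0005)]
[-0.0085, -0.0005, 0.0002, np.float64(-0.0005)]
[-0.0085, -0.0005, 0.0002, np.float64(-0.0005)]
[-0.0085, -0.0005, 0.0002, np.float64(-0.0005)]
[-0.0085, -0.0005, 0.0002, np.float64(-0.0005)]
[-0.0085, -0.0005, 0.0002, np.float64(-0.0005)]
[-0.0085, -0.0005, 0.0002, np.float64(-0.0005)]
```

View pics/d4c.png

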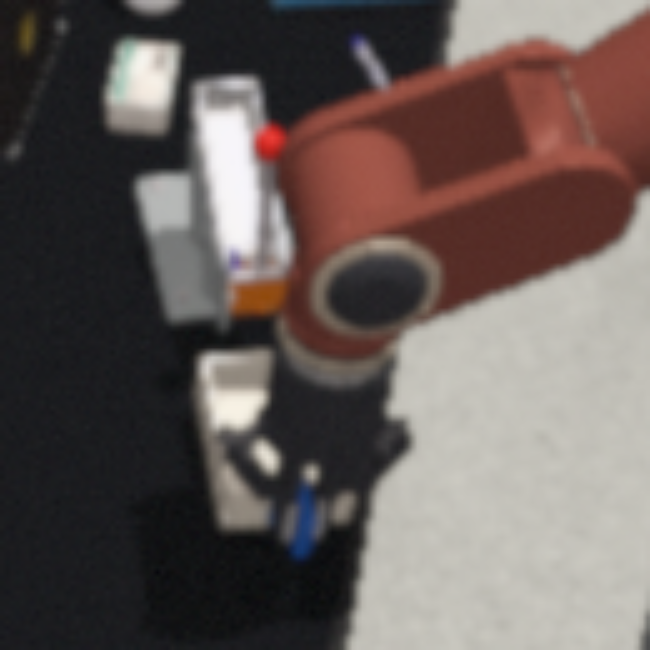

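```bash
python3 - <<'E'
from h import *
u=np.array([-.342,.94]);x=np.array([.94,.342]);h=np.array([.4485,.0355])
for n in ['scene','side']:
    p=ctrl.get_image(n);T=cam(p);P=cloud(p,T);ok=p['range_z']>0;H=hsv(p)
    dy=(P[...,:2]-h)@u;dx=(P[...,:2]-h)@x
    for a,b in [(.07,.12),(.12,.17),(.17,.21),(.21,.26),(.26,.3),(.3,.4)]:
        m=ok&(P[...,2]>a)&(P[...,2]<b)&(dy>.03)&(dy<.4)&(abs(dx)<.12)
        if m.any(): print(n,a,b,m.sum(),'min dy',np.percentile(dy[m],[0,2,10]).round(3))
E
```

```text
scene 0.07 0.12 365 min dy [0.15  0.159 0.164]
scene 0.12 0.17 392 min dy [0.157 0.163 0.169]
scene 0.17 0.21 323 min dy [0.17  0.175 0.186]
scene 0.21 0.26 364 min dy [0.162 0.175 0.188]
scene 0.26 0.3 134 min dy [0.224 0.226 0.226]
scene 0.3 0.4 3678 min dy [0.114 0.123 0.132]
side 0.07 0.12 229 min dy [0.158 0.16  0.165]
side 0.12 0.17 253 min dy [0.157 0.162 0.17 ]
side 0.17 0.21 219 min dy [0.161 0.167 0.182]
side 0.21 0.26 269 min dy [0.155 0.166 0.18 ]
side 0.26 0.3 119 min dy [0.13  0.156 0.173]
side 0.3 0.4 2344 min dy [0.114 0.122 0.132]
```

Request:
apply_moves --pt "-0.01 -0.001 0 0 -1" --pt "-0.011 -0.001 0 0 -1" --pt "-0.011 0 0 0 -1" --pt "-0.011 0 0 0 -1" --pt "-0.011 0 0 0 -1" --pt "-0.01 0 0 0 -1" --pt "0 0 0 0 -1" --pt "0 0 0 0 -1"

```text
t: 13.45
tool_pos: [0.416, 0.1319, 0.0388]
tool_rot: [1.779, 2.527, 0.098]
contact_force: [-0.9, 0.7, -1.2]
opening: 0.0116
```

```bash
python3 - <<'E'
from h import *
p=ctrl.get_image('side');save(p,'pics/d5.png');cv2.imwrite('pics/d5c.png',cv2.resize(cv2.imread('pics/d5.png')[160:290,290:420],None,fx=5,fy=5))
plan([.4144,.1324,.033],110,8)
E
```

```text
pos [0.416  0.132  0.0388] ang 109.72 z [ 0.0771  0.0229 -0.9968] F [-0.2 -0.3 -0.5] open 0.0116 t 13.5 q [ 0.13 -0.27  2.25  0.01  1.08 -0.22] rowlen 0.0008
[0.0001, -0.0002, 0.0007, np.float64(-0.0006)]
[0.0001, -0.0002, 0.0007, np.float64(-0.0006)]
[0.0001, -0.0002, 0.0007, np.float64(-0.0006)]
[0.0001, -0.0002, 0.0007, np.float64(-0.0006)]
[0.0001, -0.0002, 0.0007, np.float64(-0.0006)]
[0.0001, -0.0002, 0.0007, np.float64(-0.0006)]
[0.0001, -0.0002, 0.0007, np.float64(-0.0006)]
[0.0001, -0.0002, 0.0007, np.float64(-0.0006)]
```

View pics/d5c.png

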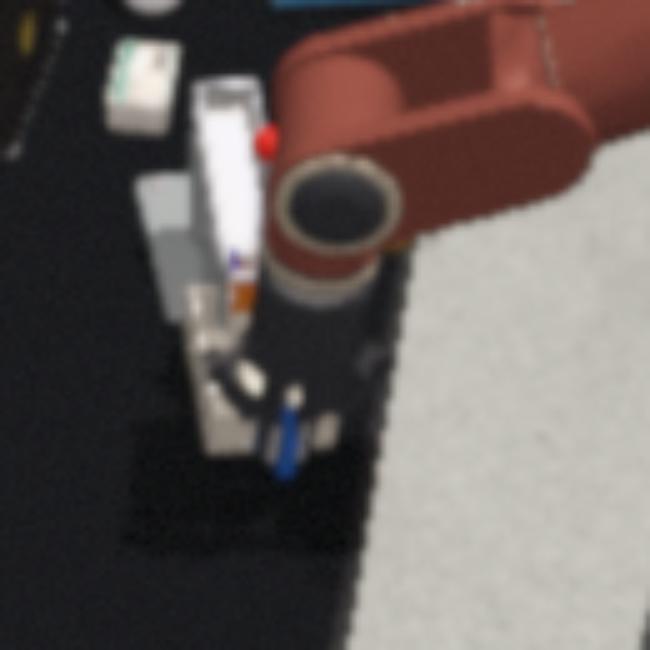

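Request:
apply_moves --pt "0 0 0.004 0 -1" --pt "0 0 0.002 0 -1" --pt "0 0 0 0 -1" --pt "0 0 0 0 -0.6" --pt "0 0 0 0 -0.2" --pt "0 0 0 0 0.1" --pt "0 0 0 0 0.1" --pt "0 0 0 0 0.1"

```text
t: 14.5
tool_pos: [0.417, 0.1329, 0.0331]
tool_rot: [1.775, 2.528, 0.099]
contact_force: [-0.1, -0.2, -0.0]
opening: 0.047
```

```bash
python3 - <<'E'
from h import *
plan([.4144,.1324,.15],110,4)
o=ctrl.get_obs();p=ctrl.get_image('wrist');save(p,'pics/w6.png')
E
```

```text
pos [0.417  0.1329 0.0331] ang 109.82 z [ 0.0786  0.0231 -0.9966] F [-0.1 -0.2 -0. ] open 0.047 t 14.5 q [ 0.13 -0.26  2.25  0.01  1.06 -0.22] rowlen 0.0292
[-0.0001, 0.0017, -0.0292, np.float64(-0.0008)]
[-0.0001, 0.0017, -0.0292, np.float64(-0.0008)]
[-0.0001, 0.0017, -0.0292, np.float64(-0.0008)]
[-0.0001, 0.0017, -0.0292, np.float64(-0.0008)]
```

View pics/w6.png

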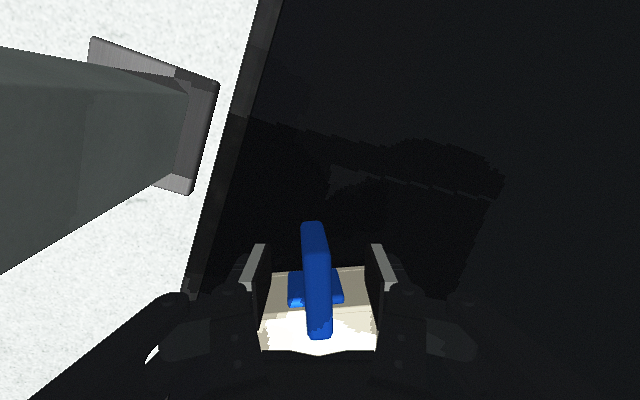

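Request:
apply_moves --pt "0 0.001 -0.02 0 0.1" --pt "0 0.002 -0.04 0 0.1" --pt "0.002 0.003 -0.05 0 0.1" --pt "0.002 0.003 -0.05 0 0.1" --pt "0.002 0.003 -0.05 0 0.1" --pt "0 0.003 -0.05 0 0.1" --pt "0 0.002 -0.02 0 0.1" --pt "0 0 0 0 0.1"

```text
t: 15.55
tool_pos: [0.4071, 0.1377, 0.3198]
tool_rot: [1.778, 2.53, 0.095]
contact_force: [-0.1, -0.6, -0.4]
opening: 0.047
```

```bash
python3 - <<'E'
from h import *
plan([.40,.13,.35],110,4)
u=np.array([-.342,.94]);x=np.array([.94,.342]);h=np.array([.4485,.0355])
for n in ['scene','side']:
    p=ctrl.get_image(n);save(p,f'pics/{n}7.png');T=cam(p);P=cloud(p,T);H=hsv(p);ok=p['range_z']>0
    dy=(P[...,:2]-h)@u;dx=(P[...,:2]-h)@x
    m=ok&(H[...,1]<70)&(H[...,2]>90)&(P[...,2]>.034)&(P[...,2]<.046)&(dy>-.06)&(dy<.15)&(abs(dx)<.08)
    if m.sum()>20: print(n,m.sum(),'rim',cv2.minAreaRect(np.stack([dx[m],dy[m]],1).astype(np.float32)*1000))
    b=ok&(H[...,0]>100)&(H[...,0]<130)&(H[...,1]>130)&(P[...,2]>.03)&(dy>.03)&(dy<.3)&(abs(dx)<.1)
    if b.any(): print('fin',b.sum(),dx[b].mean(),dy[b].min(),dy[b].max(),P[b][:,2].max())
cv2.imwrite('pics/s7c.png',cv2.resize(cv2.imread('pics/scene7.png')[140:290,260:460],None,fx=4,fy=4))
cv2.imwrite('pics/d7c.png',cv2.resize(cv2.imread('pics/side7.png')[160:290,290:420],None,fx=4,fy=4))
E
```

```text
pos [0.4071 0.1377 0.3198] ang 109.8 z [ 0.0743  0.0225 -0.997 ] F [-0.1 -0.6 -0.4] open 0.047 t 15.55 q [ 0.14 -0.53  1.96  0.01  1.64 -0.2 ] rowlen 0.008
[-0.0012, -0.0017, -0.0077, np.float64(-0.0009)]
[-0.0012, -0.0017, -0.0077, np.float64(-0.0009)]
[-0.0012, -0.0017, -0.0077, np.float64(-0.0009)]
[-0.0012, -0.0017, -0.0077, np.float64(-0.0009)]
scene 181 rim ((6.210094451904297, 18.40169906616211), (90.29827880859375, 124.861328125), 2.03484845161438)
fin 91 0.0008693727012665888 0.07650271935859784 0.12080105389840357 0.06608598681768607
side 133 rim ((2.6807861328125, 16.61170196533203), (90.60211944580078, 126.58346557617188), 2.0580246448516846)
fin 55 -0.002284823018843591 0.07974987117951939 0.13344347152446548 0.4767117911294996
```

View pics/s7c.png

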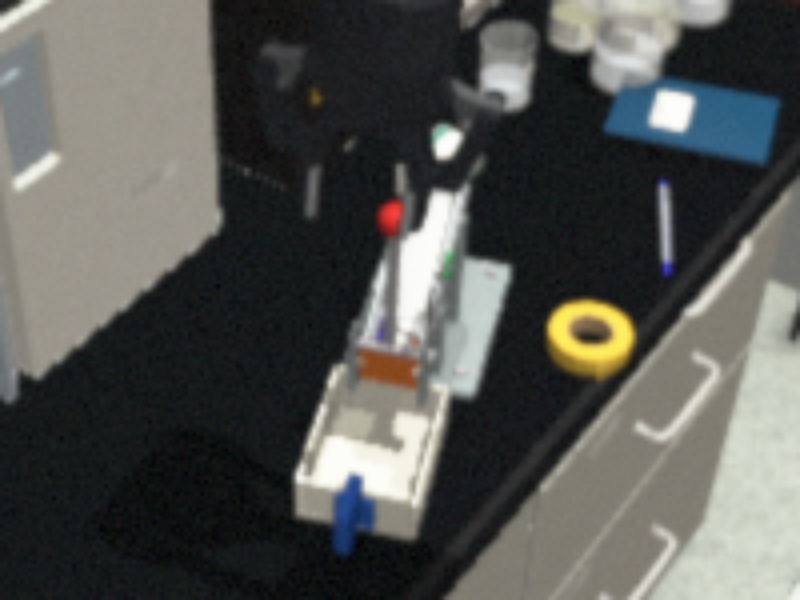

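View pics/d7c.png

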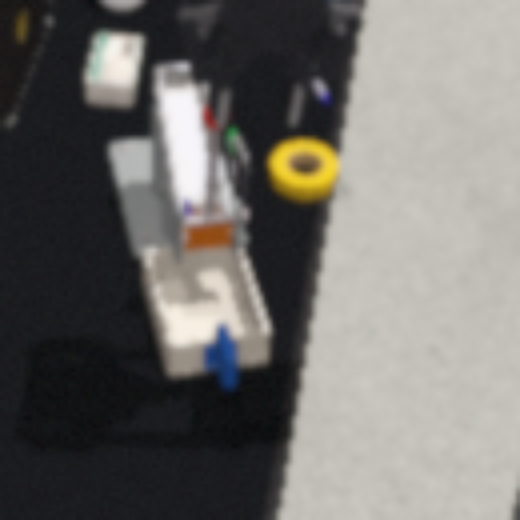

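```bash
python3 - <<'E'
from h import *
plan([.4495,.0355,.29],110,6)
E
```

```text
pos [0.4063 0.1375 0.3172] ang 109.8 z [ 0.0701  0.0219 -0.9973] F [0.7 0.3 0.4] open 0.0469 t 15.65 q [ 0.14 -0.53  1.96  0.01  1.64 -0.2 ] rowlen 0.019
[-0.0184, 0.0007, 0.0047, np.float64(-0.0006)]
[-0.0184, 0.0007, 0.0047, np.float64(-0.0006)]
[-0.0184, 0.0007, 0.0047, np.float64(-0.0006)]
[-0.0184, 0.0006, 0.0047, np.float64(-0.0006)]
[-0.0184, 0.0006, 0.0047, np.float64(-0.0006)]
[-0.0184, 0.0006, 0.0047, np.float64(-0.0006)]
```

Request:
apply_moves --pt "-0.018 0.001 0 0 0.3" --pt "-0.018 0.001 0.002 0 0.3" --pt "-0.018 0.001 0.004 0 0.3" --pt "-0.018 0.001 0.004 0 0.3" --pt "-0.018 0.001 0.006 0 0.3" --pt "-0.017 0 0.006 0 0.3" --pt "0 0 0 0 0.3" --pt "0 0 0 0 0.3"

```text
t: 16.65
tool_pos: [0.4415, 0.0368, 0.2707]
tool_rot: [1.798, 2.559, 0.06]
contact_force: [0.2, -0.4, -0.8]
opening: 0.0553
```

```bash
python3 - <<'E'
from h import *
plan([.4502,.0359,.213],110,4)
for n in ['scene','side','wrist']:
    o=ctrl.get_obs();p=ctrl.get_image(n);T=cam(p,o);save(p,f'pics/{n}8.png');H=hsv(p);P=cloud(p,T)
    k=(H[...,1]>150)&((H[...,0]<4)|(H[...,0]>176))&(p['range_z']>0)&(abs(P[...,0]-.45)<.04)&(abs(P[...,1]-.035)<.04)&(P[...,2]>.21)
    vs,us=np.where(k)
    if len(vs): c,r=cv2.minEnclosingCircle(np.stack([us,vs],1).astype(np.float32));print(n,len(vs),c,r,atz(p,c,T,.232),'pred',proj(p,[.4488,.0355,.232],T))
    print('tcp in img',proj(p,np.array(o['tool_pos'])-0.019*np.array([.07,.022,-1]),T))
E
```

```text
pos [0.4415 0.0368 0.2707] ang 109.82 z [ 0.0324  0.0237 -0.9992] F [ 0.2 -0.4 -0.8] open 0.0553 t 16.65 q [-0.1  -0.45  1.98  0.03  1.58 -0.45] rowlen 0.0146
[-0.0011, 0.0014, 0.0145, np.float64(-0.0008)]
[-0.0011, 0.0014, 0.0145, np.float64(-0.0008)]
[-0.0011, 0.0014, 0.0145, np.float64(-0.0008)]
[-0.0011, 0.0014, 0.0145, np.float64(-0.0008)]
scene 51 (357.5, 194.125) 4.155292510986328 [0.45397591 0.03367949 0.232     ] pred [358.71398995 195.22250674]
tcp in img [362.17619496 179.40707885]
side 29 (344.0, 188.0) 3.1623775959014893 [0.44599132 0.03064182 0.232     ] pred [342.93820993 188.81263523]
tcp in img [346.21804174 175.81734834]
wrist 1072 (325.3156433105469, 234.745361328125) 18.7579402923584 [0.44891579 0.03526318 0.232     ] pred [325.27370883 234.36427115]
tcp in img [316.85744335 277.70055969]
```

View pics/wrist8.png

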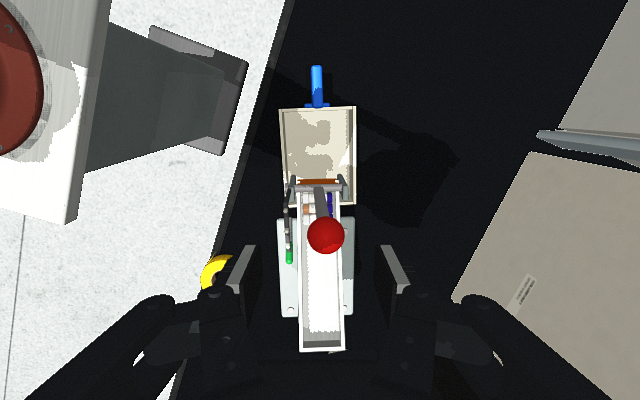

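Request:
apply_moves --pt "-0.001 0.002 0.015 0 0.3" --pt "-0.001 0.002 0.015 0 0.3" --pt "-0.001 0.001 0.014 0 0.3" --pt "-0.001 0.001 0.013 0 0.3" --pt "0 0 0 0 0.3" --pt "0 0 0 0 0.3" --pt "0 0 0 0 0.3" --pt "0 0 0 0 0.3"

```text
t: 17.8
tool_pos: [0.4516, 0.0373, 0.2117]
tool_rot: [1.794, 2.559, 0.062]
contact_force: [0.1, -0.4, 0.3]
opening: 0.0554
```

```bash
python3 - <<'E'
from h import *
plan([.4496,.0359,.213],110,1)
o=ctrl.get_obs();p=ctrl.get_image('wrist');save(p,'pics/w9.png')
E
```

```text
pos [0.4516 0.0373 0.2117] ang 109.95 z [ 0.0356  0.0235 -0.9991] F [ 0.1 -0.4  0.3] open 0.0554 t 17.8 q [-0.1  -0.4   2.04  0.03  1.46 -0.45] rowlen 0.0028
[-0.0006, -0.0023, -0.0014, np.float64(-0.0008)]
```

View pics/w9.png

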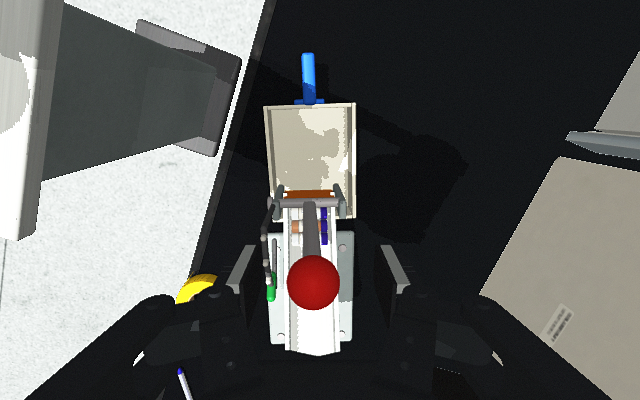

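Request:
apply_moves --pt "-0.001 -0.002 0 0 0.1" --pt "0 0 0 0 -0.2" --pt "0 0 0 0 -0.6" --pt "0 0 0 0 -1" --pt "0 0 0 0 -1" --pt "0 0 0 0 -1" --pt "0 0 0 0 -1" --pt "0 0 0 0 -1" --grip_force 30

```text
t: 18.85
tool_pos: [0.45, 0.0354, 0.2124]
tool_rot: [1.794, 2.559, 0.062]
contact_force: [-0.6, -0.3, 1.1]
opening: 0.0218
```

```bash
python3 - <<'E'
from h import *
plan([.4496,.0359,.213],110,1)
h=np.array([.4485,.0355]);u=np.array([-.342,.94])
o=ctrl.get_obs();p0=np.array(o['tool_pos']);M=R.from_rotvec(o['tool_rot']).as_matrix()
prev=p0
for a in np.radians([7.5,15,22.5,30,37.5,45]):
    w=p0+np.append(-.12*np.sin(a)*u,-.12*(1-np.cos(a)))
    print(np.degrees(a),w.round(4),(M.T@(w-prev)).round(4));prev=w
E
```

```text
pos [0.45   0.0354 0.2124] ang 109.95 z [ 0.036   0.023  -0.9991] F [-0.6 -0.3  1.1] open 0.0218 t 18.85 q [-0.1  -0.4   2.04  0.03  1.47 -0.45] rowlen 0.0009
[0.0006, -0.0002, -0.0006, np.float64(-0.0008)]
7.499999999999999 [0.4553 0.0207 0.2113] [-0.0157 -0.      0.0009]
14.999999999999998 [0.4606 0.0062 0.2083] [-0.0154 -0.0001  0.0029]
22.5 [ 0.4657 -0.0077  0.2032] [-0.0149 -0.0002  0.0049]
29.999999999999996 [ 0.4705 -0.021   0.1963] [-0.0141 -0.0003  0.0068]
37.5 [ 0.475  -0.0332  0.1876] [-0.0131 -0.0003  0.0086]
45.0 [ 0.479  -0.0443  0.1772] [-0.0119 -0.0004  0.0102]
```

Request:
apply_moves --pt "-0.008 0 0.0 0 -1" --pt "-0.008 0 0.001 0 -1" --pt "-0.008 0 0.001 0 -1" --pt "-0.008 0 0.002 0 -1" --pt "-0.007 0 0.002 0 -1" --pt "-0.007 0 0.003 0 -1" --pt "0 0 0 0 -1" --pt "0 0 0 0 -1"

```text
t: 19.85
tool_pos: [0.4671, -0.0104, 0.2023]
tool_rot: [1.796, 2.559, 0.064]
contact_force: [-0.6, 1.1, 0.6]
opening: 0.0224
```

```bash
cat > arc.py <<'E'
from h import *
u=np.array([-.342,.94]);o=ctrl.get_obs();M=R.from_rotvec(o['tool_rot']).as_matrix();z=M[:,2]
g=np.array(o['tool_pos'])-.019*z
h=np.array([.4485,.0355]);s=-(g[:2]-h)@u;c=g[2]-.112;lat=(g[:2]-h)@np.array([.94,.342])
print('s',s.round(4),'c',c.round(4),'r',np.hypot(s,c).round(4),'ang',np.degrees(np.arctan2(s,c)).round(1),'lat',lat.round(4),'F',np.round(o['contact_force'],1),'open',round(o['opening'],4),'z',z.round(3))
a0=np.arctan2(s,c);prev=g
import sys
n=int(sys.argv[1])
for i in range(1,n+1):
    a=a0+(np.radians(45)-a0)*i/n
    w=np.append(h-.12*np.sin(a)*u,.112+.12*np.cos(a))
    if i==1: w0=w
    print(np.degrees(a).round(1),(M.T@(w-prev)).round(4));prev=w
E
python3 arc.py 8
python3 - <<'E'
from h import *
o=ctrl.get_obs();p=ctrl.get_image('wrist');save(p,'pics/w10.png')
E
```

```text
s 0.0497 c 0.1093 r 0.12 ang 24.5 lat 0.001 F [-0.6  1.1  0.6] open 0.0224 z [ 0.035  0.025 -0.999]
27.0 [-0.0049 -0.0011  0.0023]
29.6 [-0.0048 -0.0001  0.0025]
32.2 [-0.0046 -0.0001  0.0027]
34.7 [-0.0045 -0.0001  0.0029]
37.3 [-0.0044 -0.0001  0.0031]
39.9 [-0.0042 -0.0001  0.0033]
42.4 [-0.0041 -0.0001  0.0035]
45.0 [-0.0039 -0.0001  0.0037]
```

View pics/w10.png

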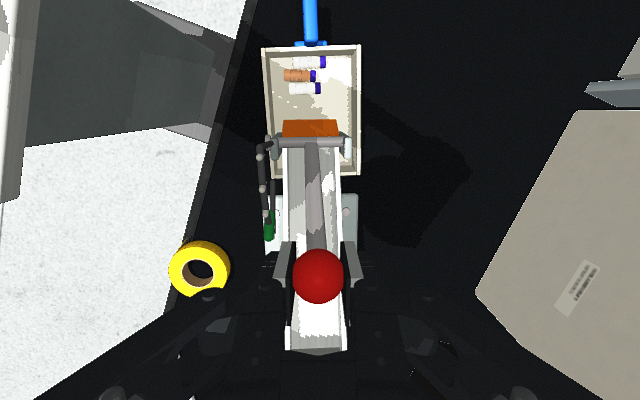

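Already at about 24.5°, with three vials visible in the tray near (305,60–90) and the fourth presumably under the flap. Going on along the arc.

Request:
apply_moves --pt "-0.005 0 0.002 0 -1" --pt "-0.005 0 0.003 0 -1" --pt "-0.005 0 0.003 0 -1" --pt "-0.005 0 0.003 0 -1" --pt "-0.005 0 0.003 0 -1" --pt "-0.004 0 0.003 0 -1" --pt "-0.004 0 0.004 0 -1" --pt "0 0 0 0 -1"

```text
t: 20.9
tool_pos: [0.4797, -0.0435, 0.1797]
tool_rot: [1.795, 2.56, 0.061]
contact_force: [-2.1, 1.6, 2.0]
opening: 0.0219
```

```bash
python3 arc.py 2
python3 - <<'E'
from h import *
o=ctrl.get_obs();p=ctrl.get_image('wrist');save(p,'pics/w11.png');T=cam(p,o)
cv2.imwrite('pics/w11c.png',cv2.resize(cv2.imread('pics/w11.png')[10:310,220:420],None,fx=2,fy=2)[:600])
for t in ['vial_0','vial_1']:
    for r in ctrl.spot_point(p,t)[:5]: print(t,np.round(r['uv']),round(r['confidence'],2),atd(p,r['uv'],T))
E
```

```text
s 0.0851 c 0.0867 r 0.1215 ang 44.5 lat 0.0015 F [-2.1  1.6  2. ] open 0.0219 z [ 0.035  0.024 -0.999]
44.7 [ 0.0006 -0.0016  0.0014]
45.0 [-0.0004 -0.      0.0004]
vial_0 [286.  45.] 0.83 [0.41575281 0.0682511  0.01525776]
vial_0 [289.  18.] 0.81 [0.41012483 0.0918008  0.00469624]
vial_0 [284.  30.] 0.74 [0.41020015 0.0787551  0.01602227]
vial_0 [310.  85.] 0.45 [0.4479862  0.03740329 0.11598477]
vial_1 [286.  45.] 0.83 [0.41575281 0.0682511  0.01525776]
vial_1 [289.  18.] 0.81 [0.41012483 0.0918008  0.00469624]
vial_1 [284.  30.] 0.74 [0.41020015 0.0787551  0.01602227]
vial_1 [310.  85.] 0.45 [0.4479862  0.03740329 0.11598477]
```

View pics/w11c.png

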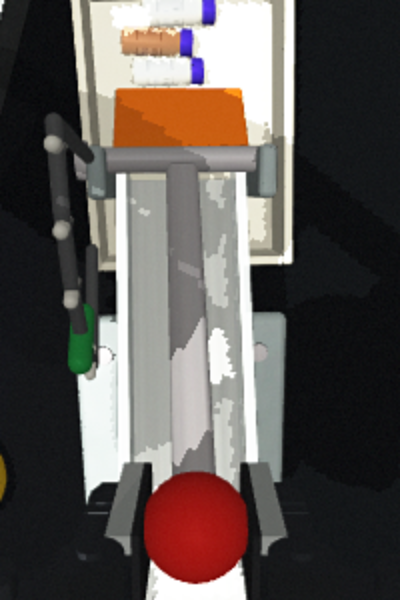

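```bash
python3 - <<'E'
from h import *
for n in ['scene','side']:
    p=ctrl.get_image(n);save(p,f'pics/{n}12.png');T=cam(p)
    for r in ctrl.spot_point(p,'vial_0')[:6]: print(n,np.round(r['uv']),round(r['confidence'],2),atd(p,r['uv'],T))
a=cv2.resize(cv2.imread('pics/scene12.png')[195:285,310:410],None,fx=4,fy=4,interpolation=2)
b=cv2.resize(cv2.imread('pics/side12.png')[190:280,300:390],None,fx=4,fy=4,interpolation=2)
cv2.imwrite('pics/c12.png',np.hstack([a,b]))
E
```

```text
scene [359. 262.] 0.46 [0.4186427  0.06499342 0.00797498]
side [347. 230.] 0.41 [0.42935514 0.00317273 0.0064497 ]
```

View pics/c12.png

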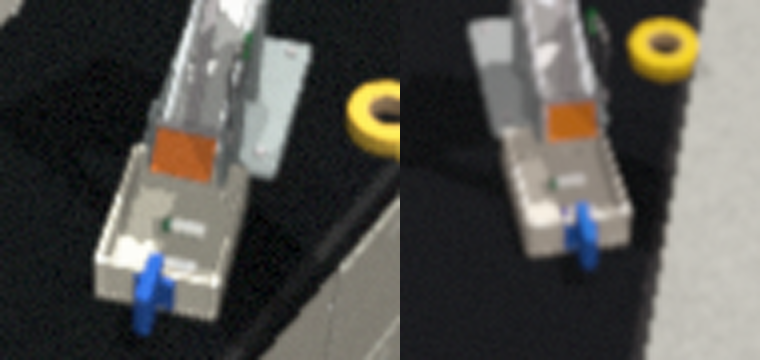

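```bash
python3 - <<'E'
from h import *
u=np.array([-.342,.94]);x=np.array([.94,.342]);m0=np.array([.450,.031])
for n in ['scene','side']:
    p=ctrl.get_image(n);T=cam(p);P=cloud(p,T);H=hsv(p)
    dy=(P[...,:2]-m0)@u;dx=(P[...,:2]-m0)@x
    m=(H[...,0]>50)&(H[...,0]<90)&(H[...,1]>60)&(P[...,2]<.08)&(abs(dx)<.06)&(abs(dy)<.15)
    print(n,m.sum(),dx[m].mean(),dy[m].mean(),P[m][:,2].mean())
    b=(H[...,0]>112)&(H[...,0]<140)&(H[...,1]>60)&(P[...,2]<.03)&(abs(dx)<.04)&(abs(dy)<.09)&(P[...,2]>-.01)
    print(np.c_[dx[b],dy[b],P[b][:,2]].round(3).tolist())
d=ctrl.get_obs();p=ctrl.get_image('wrist');T=cam(p,d)
for uv in [(312,15),(305,30),(305,45)]:
    q=atd(p,uv,T);print((q[:2]-m0)@x,(q[:2]-m0)@u,q[2])
E
python3 arc.py 1
```

```text
scene 57 -0.013031699332029526 0.057047876722224417 0.0020347401737786873
[[0.02, 0.088, 0.001]]
side 0 nan nan nan
[[-0.015, 0.081, 0.024], [0.014, 0.084, 0.021], [0.014, 0.085, 0.016], [0.014, 0.086, 0.012], [0.014, 0.085, 0.006], [0.01, 0.088, 0.003]]
0.004180576334801722 0.0711690087930768 0.016163185436165295
-0.0020940216153418722 0.059396912523399424 0.01570785014951065
-0.0022465234913392695 0.04715392841425632 0.01641997890707947
s 0.0847 c 0.0869 r 0.1214 ang 44.3 lat 0.0015 F [-3.2  0.   3.1] open 0.0221 z [ 0.035  0.023 -0.999]
45.0 [-0.0002 -0.0016  0.002 ]<stdin>:7: RuntimeWarning: Mean of empty slice.
  ret = ret.dtype.type(ret / rcount)
```

```bash
python3 - <<'E'
from h import *
u=np.array([-.342,.94]);x=np.array([.94,.342]);m0=np.array([.450,.031])
for n,uvs in [('scene',[(351.5,251),(356,252),(359,252.5),(356,261),(354,256.5)]),('side',[(338.5,236),(343,235)])]:
    p=ctrl.get_image(n);T=cam(p)
    for uv in uvs:
        q=atd(p,uv,T);print(n,uv,p['img'][int(uv[1]),int(uv[0])],((q[:2]-m0)@x).round(3),((q[:2]-m0)@u).round(3),q[2].round(3))
E
```

```text
scene (351.5, 251) [65 96 74] 0.013 0.012 0.013
scene (356, 252) [195 196 187] -0.002 0.012 0.014
scene (359, 252.5) [210 211 204] -0.011 0.012 0.014
scene (356, 261) [214 214 214] -0.011 0.049 0.017
scene (354, 256.5) [138 136 124] 0.001 0.023 0.004
side (338.5, 236) [104 119 101] 0.008 0.007 0.005
side (343, 235) [188 181 176] -0.008 0.01 0.012
```

```bash
python3 -c "
from h import *
o=ctrl.get_obs();print(o['t'],np.abs(o['dq']).max())
print(ctrl.finish_job())"; python3 arc.py 1
```

```text
21.5 0.001399833367974038
the job is handed in; nothing more can be done
None
the job is handed in; nothing more can be done
```

The tray stands under the chute mouth with all four vials in it, and I handed the job in at 21.5 s with the gripper still holding the flap open at about 44.3°. No verdict was reported, so what follows rests on my own checks.

- **Tray:** I carried it by its fin, set it down with the flap still shut, and let go. The mouth measured about 22 mm from the tray's centre towards its chute end, and within about 6 mm sideways.
- **Flap:** I gripped the red knob across its sides and led it back along its arc. The last reading put the grasp point 121 mm from the hinge, with the arm still and the measured contact force 2–5 N. The angle comes from the gripper position, not from a reading of the green mark.
- **Vials:** The wrist camera showed three blue-capped vials by the handle wall and an empty channel. The green-capped vial was hidden from it by the flap, but the scene and side cameras showed it on the tray floor.
- **Bystanders:** I never worked near the tape roll, jar or card box. I did not measure their final positions.

**Checks that disagreed:**
- The tool's tilt drifted to as much as 4.6° while carrying the tray, and was 2.4° at the end.
- In the last check, a colour search for the green cap gave a different spot in the scene picture and found nothing in the side picture. Depth readings on the vial itself agreed between both cameras, so I relied on those.

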